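Hook the dropped bearing out from under the rack

TASK

A ball bearing has rolled under the low wire rack on the counter. Take the flat pull hook by its upright wooden grip, reach under the rack with it, hook the bearing and drag it wholly out into the open in front of the rack (the robot's side), then lay the hook down flat on the counter and let go. Leave the shaft coupling under the rack where it stands, and do not touch the bearing with the gripper.

Things in the scene. Friction and masses are not known exactly. Their poses are not given: they have to be found in the camera images.
- bearing_center (a point): Ball bearing: flat plain steel ring 35 mm across and 11 mm high, lying flat on the counter under the rack, either left or right of the rack's middle. The point is its centre, 5.5 mm above the counter. Slides freely, about 70 g.
- hook_grip (a point): L-shaped flat pull hook, 150 g: dark steel strip 14 wide, 5 mm thick, flat on the counter; on it a wooden grip block 60 (x) x 18 (y) mm, 42 mm high over the counter. Point: mid grip, 23.5 mm above the underside. x along the strip to the far end, z up. Strip from x -42 to +180 mm. Its side arm, same sheet, has its near face at x +166, far face at +180, and reaches to y +45 mm (strip centre y 0).
- rack_front (a point): Low wire rack of bright steel, fixed: 130 mm deep, 380 mm wide, top 65 mm above the counter, 53 mm free below, open on all sides but for four corner legs (14 mm feet). Point: middle of its front edge at counter level; x from the front edge to the back under the rack, y along the edge to the left, z up. A few small parts stand on it.
- coupling_center (a point): Shaft coupling: plain aluminium cylinder 29 mm across and 30 mm high, standing upright under the rack, on the other side of the middle from the bearing, at least 115 mm from it. The point is its centre. Must stay where it is.
Things that resemble listed ones, but are neither listed nor needed, are in the scene too. Leave any pink look-alike of the part that bears hook_grip alone.

How it is judged:
By the outcome, as a careful person would: the job done as asked, in the order asked, and still so for the second after the job is handed in, with the robot touching nothing.
It also fails if it takes over 42 s, if anything falls off the work surface, if the arm or the gripper's body presses on something with over 40 N, if the wrist force passes 120 N, or if a joint passes its speed limit or range.

ROBOT

A 6-joint arm with a two-finger parallel gripper is mounted at the origin on a cart in front of the work surface, level with it; the furniture and walls round the work are solid. World frame = base frame: x ahead of the robot, y to its left, z up, the work surface at z = 0. Lengths are in m, angles in rad, forces in N, time in s.
With the tool pointing down it reaches from about 0.4 to 0.925 m from the base axis. Payload 12.5 kg.
Tool frame: the origin (TCP) lies midway between the tips of the shut fingers; the grasp point (between the pads) lies 19 mm behind it; z points along the fingers, y is the line along which they close (so a half turn about z gives the same grasp; the last joint's range is limited). The gripper opens to 95 mm and grips with 3 to 60 N. Pads are 20 mm wide; open, the fingers measure 119 mm over their backs; the gripper's body (75 mm by 180 mm) begins 59 mm behind the grasp point.
Start: joints at [1.071, 0.491, 1.559, -0, 1.092, -0.106], TCP at [0.24, 0.577, 0.215] pointing down, gripper open.
Joint ranges: [-3.1, 3.1], [-0.84, 2.19], [0.05, 2.79], [-1.13, 4.28], [0.06, 2.93], [-2.69, 2.69]. Speed limits (rad/s): [2.22, 2.22, 2.79, 3.14, 3.14, 3.14].

INTERFACE

Orientations are given as a 3x3 rotation matrix whose columns are the frame's x, y, z axes.
In Python, from workcell import env gives the robot as it stands.
- The arm moves only by the tool servo_tool, never from a script. Its arguments are lists of equal length, an entry for each row: "linear": the shift along the world's x, y, z in m, a list of three; "dr": the turn, a rotation vector about the world's x, y, z in rad, a list of three. In form: {"linear": [[dx, dy, dz], ...], "dr": [[ax, ay, az], ...]}. A call has exactly 10 rows; each row shifts and turns the commanded pose from where the row before left it; what a row does not reach is not made up. A row lasts 1/10 s, in which the tool goes at most 50 mm and 8.59 degrees, less where a joint would pass 70% of its speed; a pose out of reach is approached as far as the arm can. A call with a gripper value outside its range is refused whole. "hand" is the finger opening in m, from 0 to 0.0951, set as the call begins (left out, the last holds). The fingers move at their own pace and stop on an object; "grip_force" is the grip in N (left out, the last holds). Time passes only in rows, so rows that do not move let the fingers close, or fill a call up. It gives the time, the measured TCP pose, the force, the opening and the grip force at its end, in the units of the state.
- env.get_state(): the state, without advancing time (a new reading comes with each control period).
- env.get_image(name): name is "scene" or "top"; returns a dict with "color" (400x640x3 uint8, red, green, blue), "z_map" (400x640 float32, m along the optical axis (not along the pixel's ray), 0 where there is no reading), "intrinsics" (3x3 intrinsics, pixels), "k1" (the pictures are not rectified: a ray, as slopes to the right and down, at radius r is drawn at 1 + k1 r^2 times it, then the intrinsics apply), "world_from_camera" (4x4, takes a point from camera to world coordinates). Camera axes: x right, y down, z forward; pixel columns grow to the right and rows downward; lengths in m; the calibration is good to about 2 mm. A picture is of the moment at which its call begins.
- env.job_done(): hands the job in; it is judged then, once.
The state is a dict: "clock": time; "q": joint angles; "qd": joint speeds; "tau": joint torques, N m; "tool_pos": TCP position; "orientation": TCP orientation; "force": force on the tool from outside, world axes, zero at the start; "wrist_torque": the same for the moment, N m; "width": opening from 0.0 (shut) to 1.0 (fully open); "grip_force": force on a finger pad.
Only numpy, scipy, OpenCV 4.12 (cv2) and the standard library are available. Lean on these libraries where they do the work, as an engineer would, in place of code of your own. Each camera call takes 0.05 s, during which the arm holds its last target. There are 200 camera calls.

## Working session

There is one attempt and no reset: what is moved stays moved. The work goes in short steps, Python scripts to look and compute and a tool call to move; the robot and the scene stay as the last step left them, time stands still between calls to the robot, and variables do not carry over. Pictures are saved under pics/ and viewed, at most 10 in all, crops included, and the job is handed in when it is done.

Besides the shell and the picture viewer there is one more tool, called as name(argument=value, ...), one argument or row to a line, values as JSON. servo_tool: Moves the arm, as the interface text tells. Its arguments: {"type":"object","properties":{"linear":{"type":"array"},"dr":{"type":"array"},"hand":{"type":"number"},"grip_force":{"type":"number"}},"required":["linear","dr"]}

```bash
mkdir -p pics
cat > h.py <<'E'
import numpy as np, cv2
from workcell import env
def grab(n,tag):
    d=env.get_image(n); np.savez(f'{tag}.npz',**d)
    cv2.imwrite(f'pics/{tag}.png',d['color'][:,:,::-1]); return d
def load(tag): return dict(np.load(f'{tag}.npz'))
def ray(d,u,v):
    K=d['intrinsics'];k=float(d['k1']);a=np.array([(u-K[0,2])/K[0,0],(v-K[1,2])/K[1,1]]);s=a.copy()
    for _ in range(20): s=a/(1+k*(s@s))
    return s
def on(d,u,v,z):
    s=ray(d,u,v);T=d['world_from_camera'];r=T[:3,:3]@np.array([s[0],s[1],1]);o=T[:3,3]
    return o+r*(z-o[2])/r[2]
def dep(d,u,v):
    s=ray(d,u,v);Z=d['z_map'][int(v),int(u)];T=d['world_from_camera']
    return T[:3,:3]@(np.array([s[0],s[1],1])*Z)+T[:3,3]
E
python3 - <<'E'
from h import *
for n in('scene','top'):
    d=grab(n,n+'0'); print(n,d['world_from_camera'].round(3),d['intrinsics'][0,0],d['k1'])
a=cv2.imread('pics/scene0.png');b=cv2.imread('pics/top0.png')
print(env.get_state())
E
```

```text
scene [[ 0.606 -0.438  0.664 -0.143]
 [-0.796 -0.316  0.517 -0.61 ]
 [-0.017 -0.842 -0.54   0.606]
 [ 0.     0.     0.     1.   ]] 485.29309394937263 -0.1432236515010295
top [[-0.007 -0.995  0.104  0.445]
 [-0.999  0.01   0.032 -0.095]
 [-0.033 -0.103 -0.994  0.936]
 [ 0.     0.     0.     1.   ]] 367.2679057219266 0.00670697118296164
{'clock': 0.1, 'q': array([ 1.07140891e+00,  4.91519446e-01,  1.55939889e+00,  2.49767422e-05,
        1.09169132e+00, -1.05566847e-01]), 'qd': array([ 0.00032166, -0.00016406, -0.00316944,  0.00035458,  0.00136798,
        0.00111845]), 'tau': array([ 2.67939846e-03, -6.13625836e+01, -2.58605558e+01,  6.93791779e-02,
        4.70248621e-02, -6.79262683e-06]), 'tool_pos': array([0.23967454, 0.57698387, 0.21410408]), 'orientation': array([[-9.23445320e-01,  3.83729702e-01, -5.06485046e-04],
       [ 3.83730015e-01,  9.23444908e-01, -8.82182628e-04],
       [ 1.29191359e-04, -1.00900093e-03, -9.99999483e-01]]), 'force': array([ 0.36857928, -1.00085232,  0.46922838]), 'wrist_torque': array([ 0.03705679,  0.0084892 , -0.00994143]), 'grip_force': 0.0, 'width': 1.0005374387630313}
```

View pics/scene0.png

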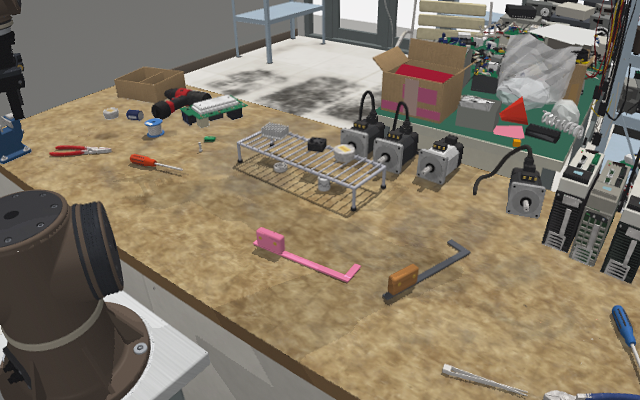

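View pics/top0.png

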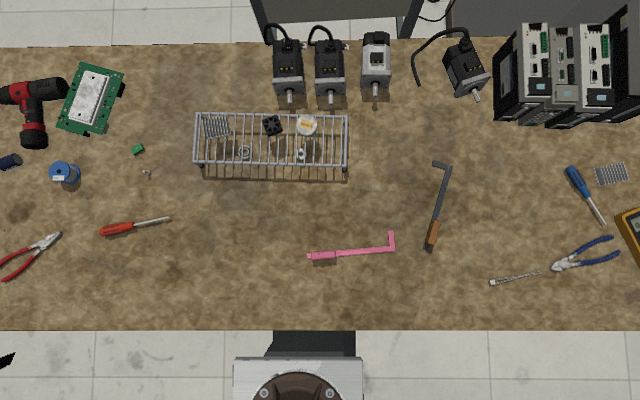

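Hook candidates: the wooden/orange grip with a dark strip (top ≈432,235; scene ≈403,278) and the pink look-alike (top ≈350,248). The wooden one fits. Under the rack, a ring sits at top ≈(243,152) and a cylinder at ≈(301,154). I'll confirm with one enlarged crop.

Run:
```python
from h import *
a=load('scene0')['color'][:,:,::-1];b=load('top0')['color'][:,:,::-1]
t=b[100:190,185:365]; s=a[115:215,225:395]; k=b[150:260,405:465]; 
o=np.zeros((600,800,3),np.uint8)
r=lambda i,f:cv2.resize(i,None,fx=f,fy=f,interpolation=cv2.INTER_CUBIC)
x=r(t,3);o[:270,:540]=x;x=r(s,3.1);o[275:275+x.shape[0],:x.shape[1]]=x;x=r(k,4);o[:440,550:790]=x
cv2.imwrite('pics/c0.png',o)
d=load('top0')
hsv=cv2.cvtColor(d['color'],cv2.COLOR_RGB2HSV)
m=np.zeros(hsv.shape[:2],np.uint8);m[210:255,415:450]=cv2.inRange(hsv,(5,140,60),(22,255,255))[210:255,415:450]
n,l,st,c=cv2.connectedComponentsWithStats(m);print(st[1:],c[1:])
for u,v in[(434,224),(430,245),(432,235)]:print(dep(d,u,v))
```

```text
[[426 221  14  24 201]] [[432.79104478 232.19900498]]
[ 0.47731834 -0.33409927  0.04516793]
[ 0.42651677 -0.33412538  0.00063241]
[ 0.45112707 -0.32933941  0.04144256]
```

View pics/c0.png

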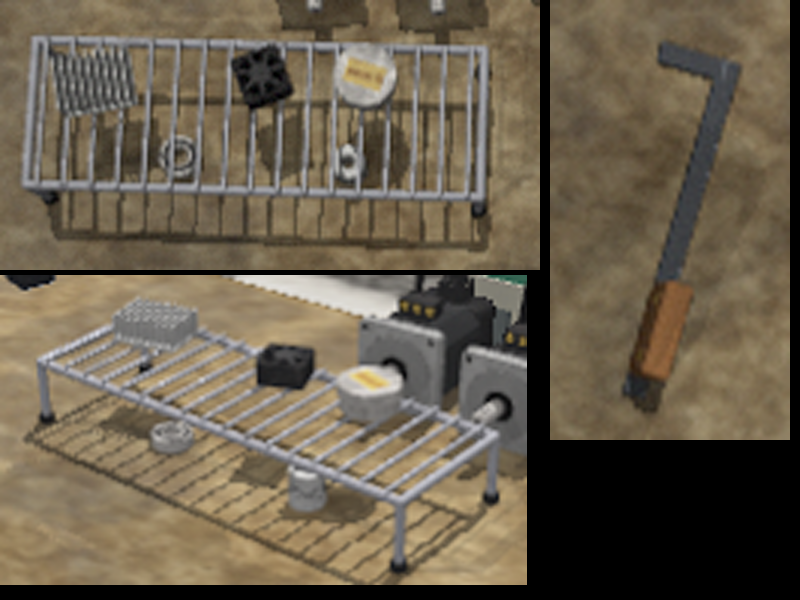

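The crop confirms it. The wooden-grip hook has its side arm on the left. The ring bearing is at top (245,152), left of the rack's middle, and the coupling is at (301,154).

Run:
```python
from h import *
d=load('top0');s=load('scene0')
P=lambda n,d,u,v,z:print(n,on(d,u,v,z).round(4))
P('bear top',d,245,152.3,.0055);P('bear scene',s,280.5,168.,.0055)
P('coup top',d,301,154,.02);P('coup scene',s,324,183.5,.015)
for n,u,v in[('FL',194.2,162.5),('FR',346.5,165),('BL',197,113),('BR',347,115)]:P(n,d,u,v,.062)
for n,u,v in[('sFL',238,158+0),('sFR',353,188)]:pass
P('sceneFR',s,225+400/3.1,115+225/3.1,.062);P('sceneFRfoot',s,225+399/3.1,115+293/3.1,.0);P('sceneFLfoot',s,225+47/3.1,115+145/3.1,.0)
P('sceneFL',s,225+42/3.1,115+85/3.1,.062)
hsv=cv2.cvtColor(d['color'],cv2.COLOR_RGB2HSV)
m=np.zeros(hsv.shape[:2],np.uint8);R=(slice(158,255),slice(415,460))
m[R]=cv2.inRange(hsv,(85,20,40),(130,255,140))[R]
n,l,st,c=cv2.connectedComponentsWithStats(m);print(st[1:].tolist())
# strip centreline
i=1+np.argmax(st[1:,4]);v,u=np.nonzero(l==i);w=np.array([on(d,a,b,.005)for a,b in zip(u,v)])
for r in range(st[i,1],st[i,1]+st[i,3],4):
  k=v==r;print(r,u[k].min(),u[k].max(),w[k].mean(0).round(4))
k=(v>176);vx,vy,x0,y0=cv2.fitLine(w[k][:,:2].astype(np.float32),cv2.DIST_L2,0,.01,.01).ravel();print('yaw',np.arctan2(vy,vx),x0,y0)
# grip block top
mm=np.zeros_like(m);mm[210:255,415:450]=cv2.inRange(hsv,(5,140,60),(22,255,255))[210:255,415:450]
v,u=np.nonzero(mm);p=np.array([dep(d,a,b)for a,b in zip(u,v)]);k=abs(p[:,2]-.042)<.006;print(k.sum(),p[k].mean(0),p[k].min(0),p[k].max(0))
hs=cv2.cvtColor(s['color'],cv2.COLOR_RGB2HSV)
```

```text
bear top [0.6688 0.135  0.0055]
bear scene [0.6683 0.1325 0.0055]
coup top [ 0.6588 -0.0122  0.02  ]
coup scene [ 0.6576 -0.0145  0.015 ]
FL [0.6315 0.2458 0.062 ]
FR [ 0.6204 -0.126   0.062 ]
BL [0.7562 0.2424 0.062 ]
BR [ 0.7446 -0.1289  0.062 ]
sceneFR [ 0.6179 -0.125   0.062 ]
sceneFRfoot [ 0.6245 -0.1217  0.    ]
sceneFLfoot [0.6393 0.2505 0.    ]
sceneFL [0.6334 0.2421 0.062 ]
[[432, 161, 8, 5, 17], [439, 164, 13, 13, 53], [437, 166, 1, 1, 1], [438, 177, 10, 22, 58], [437, 200, 4, 4, 7], [441, 200, 1, 1, 1], [435, 203, 4, 4, 6], [438, 204, 1, 1, 1], [432, 208, 6, 12, 32], [437, 208, 3, 3, 4], [424, 245, 1, 3, 3], [426, 246, 2, 3, 4]]
177 444 444 [ 0.5976 -0.3745  0.005 ]
181 443 446 [ 0.5873 -0.3749  0.005 ]
185 442 445 [ 0.5771 -0.3728  0.005 ]
189 440 444 [ 0.567  -0.3676  0.005 ]
193 439 443 [ 0.5568 -0.3653  0.005 ]
197 438 442 [ 0.5467 -0.3616  0.005 ]
yaw -0.32861063 0.5706206 -0.36977524
168 [ 0.45804395 -0.33324378  0.04148503] [ 0.42961086 -0.34760141  0.03613904] [ 0.48485563 -0.31900423  0.04546017]
```

servo_tool(
  linear=[
    [0.022, -0.033, 0],
    [0.022, -0.033, 0],
    [0.022, -0.033, 0],
    [0.022, -0.033, 0],
    [0.022, -0.033, 0],
    [0.022, -0.033, 0],
    [0.022, -0.033, 0],
    [0.022, -0.033, 0],
    [0.022, -0.033, 0],
    [0.022, -0.033, 0],
  ],
  dr=[
    [0, 0, 0],
    [0, 0, 0],
    [0, 0, 0],
    [0, 0, 0],
    [0, 0, 0],
    [0, 0, 0],
    [0, 0, 0],
    [0, 0, 0],
    [0, 0, 0],
    [0, 0, 0],
  ],
  hand=0.06,
)

```text
clock: 1.1
tool_pos: [0.4604, 0.2457, 0.2145]
orientation: [[-0.923, 0.384, -0.0], [0.384, 0.923, -0.0], [0.0, -0.0, -1.0]]
force: [0.0, 0.4, -0.7]
width: 0.634
grip_force: 0.0
```

servo_tool(
  linear=[
    [0.004, -0.04, 0],
    [0.004, -0.04, 0],
    [0.004, -0.04, 0],
    [0.004, -0.04, 0],
    [0.004, -0.04, 0],
    [0.004, -0.04, 0],
    [0.004, -0.04, 0],
    [0.004, -0.04, 0],
    [0.004, -0.04, 0],
    [0.004, -0.04, 0],
  ],
  dr=[
    [0, 0, 0],
    [0, 0, 0],
    [0, 0, 0],
    [0, 0, 0],
    [0, 0, 0],
    [0, 0, 0],
    [0, 0, 0],
    [0, 0, 0],
    [0, 0, 0],
    [0, 0, 0],
  ],
)

```text
clock: 2.1
tool_pos: [0.4996, -0.1545, 0.2145]
orientation: [[-0.923, 0.384, -0.0], [0.384, 0.923, 0.0], [0.0, 0.0, -1.0]]
force: [1.1, 0.3, -0.3]
width: 0.632
grip_force: 0.0
```

servo_tool(
  linear=[
    [-0.004, -0.02, -0.01],
    [-0.004, -0.02, -0.01],
    [-0.004, -0.02, -0.01],
    [-0.004, -0.02, -0.01],
    [-0.004, -0.02, -0.01],
    [-0.004, -0.02, -0.01],
    [-0.004, -0.02, -0.01],
    [-0.004, -0.02, -0.01],
    [-0.004, -0.02, -0.01],
    [0, 0, 0],
  ],
  dr=[
    [0, 0, 0.01],
    [0, 0, 0.01],
    [0, 0, 0.01],
    [0, 0, 0.01],
    [0, 0, 0.01],
    [0, 0, 0.01],
    [0, 0, 0.01],
    [0, 0, 0],
    [0, 0, 0],
    [0, 0, 0],
  ],
)

```text
clock: 3.1
tool_pos: [0.4629, -0.3342, 0.1232]
orientation: [[-0.947, 0.32, -0.001], [0.32, 0.947, 0.001], [0.002, 0.001, -1.0]]
force: [-0.5, 1.3, -0.9]
width: 0.633
grip_force: 0.0
```

servo_tool(
  linear=[
    [-0.001, 0, -0.015],
    [-0.001, 0.001, -0.015],
    [-0.001, 0, -0.015],
    [-0.001, 0, -0.015],
    [-0.001, 0, -0.015],
    [0, 0, -0.015],
    [0, 0, -0.01],
    [0, 0, -0.008],
    [0, 0, -0.006],
    [0, 0, 0],
  ],
  dr=[
    [0, 0, 0],
    [0, 0, 0],
    [0, 0, 0],
    [0, 0, 0],
    [0, 0, 0],
    [0, 0, 0],
    [0, 0, 0],
    [0, 0, 0],
    [0, 0, 0],
    [0, 0, 0],
  ],
)

```text
clock: 4.1
tool_pos: [0.4587, -0.3316, 0.0102]
orientation: [[-0.948, 0.318, -0.001], [0.318, 0.948, 0.001], [0.001, 0.0, -1.0]]
force: [-1.4, -0.6, 0.4]
width: 0.631
grip_force: 0.0
```

servo_tool(
  linear=[
    [0, 0, 0],
    [0, 0, 0],
    [0, 0, 0],
    [0, 0, 0],
    [0, 0, 0],
    [0, 0, 0],
    [0, 0, 0],
    [0, 0, 0],
    [0, 0, 0],
    [0, 0, 0],
  ],
  dr=[
    [0, 0, 0],
    [0, 0, 0],
    [0, 0, 0],
    [0, 0, 0],
    [0, 0, 0],
    [0, 0, 0],
    [0, 0, 0],
    [0, 0, 0],
    [0, 0, 0],
    [0, 0, 0],
  ],
  hand=0.0,
  grip_force=40,
)

```text
clock: 5.1
tool_pos: [0.4589, -0.332, 0.0108]
orientation: [[-0.948, 0.318, 0.0], [0.318, 0.948, -0.0], [-0.0, -0.0, -1.0]]
force: [-0.6, -1.4, 3.8]
width: 0.189
grip_force: 40.0
```

servo_tool(
  linear=[
    [0, 0, 0.005],
    [-0.002, 0, 0.01],
    [-0.004, 0, 0.012],
    [-0.004, 0, 0.012],
    [-0.004, 0, 0.012],
    [-0.004, 0, 0.012],
    [-0.004, 0, 0.012],
    [-0.004, 0, 0.01],
    [-0.004, 0, 0.005],
    [0, 0, 0],
  ],
  dr=[
    [0, 0, 0],
    [0, 0, 0],
    [0, 0, 0],
    [0, 0, 0],
    [0, 0, 0],
    [0, 0, 0],
    [0, 0, 0],
    [0, 0, 0],
    [0, 0, 0],
    [0, 0, 0],
  ],
)

```text
clock: 6.1
tool_pos: [0.4285, -0.3319, 0.1014]
orientation: [[-0.948, 0.318, 0.001], [0.318, 0.948, -0.001], [-0.001, -0.0, -1.0]]
force: [-1.1, 0.5, -1.4]
width: 0.189
grip_force: 40.0
```

servo_tool(
  linear=[
    [0, 0.01, 0],
    [0, 0.02, 0],
    [0, 0.022, 0],
    [0, 0.022, 0],
    [0, 0.022, 0],
    [0, 0.022, 0],
    [0, 0.022, 0],
    [0, 0.022, 0],
    [0, 0.022, 0],
    [0, 0.022, 0],
  ],
  dr=[
    [0, 0, 0.01],
    [0, 0, 0.015],
    [0, 0, 0.015],
    [0, 0, 0.015],
    [0, 0, 0.015],
    [0, 0, 0.015],
    [0, 0, 0.015],
    [0, 0, 0.015],
    [0, 0, 0.015],
    [0, 0, 0.015],
  ],
)

```text
clock: 7.1
tool_pos: [0.428, -0.1234, 0.1003]
orientation: [[-0.984, 0.176, -0.001], [0.176, 0.984, 0.001], [0.001, 0.0, -1.0]]
force: [0.2, 0.5, -0.3]
width: 0.186
grip_force: 40.0
```

servo_tool(
  linear=[
    [0, 0.022, 0],
    [0, 0.022, 0],
    [0, 0.022, 0],
    [0, 0.022, 0],
    [0, 0.022, 0],
    [0, 0.022, 0],
    [0, 0.022, 0],
    [0, 0.02, 0],
    [0, 0.01, 0],
    [0, 0, 0],
  ],
  dr=[
    [0, 0, 0.02],
    [0, 0, 0.02],
    [0, 0, 0.02],
    [0, 0, 0.02],
    [0, 0, 0.02],
    [0, 0, 0.02],
    [0, 0, 0.015],
    [0, 0, 0.01],
    [0, 0, 0],
    [0, 0, 0],
  ],
)

```text
clock: 8.1
tool_pos: [0.428, 0.0596, 0.1005]
orientation: [[-1.0, 0.031, -0.001], [0.031, 1.0, 0.0], [0.001, 0.0, -1.0]]
force: [0.3, -0.4, -0.9]
width: 0.183
grip_force: 40.0
```

Run:
```python
from h import *
a=grab('top','top1')['color'][90:270,180:380,::-1];b=grab('scene','scene1')['color'][110:310,220:420,::-1]
f=lambda i:cv2.resize(i,(400,int(i.shape[0]*400/i.shape[1])),interpolation=cv2.INTER_CUBIC)
A,B=f(a),f(b);o=np.zeros((400,800,3),np.uint8);o[:A.shape[0],:400]=A;o[:B.shape[0],400:]=B;cv2.imwrite('pics/c1.png',o)
```

```text
(no output)
```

View pics/c1.png

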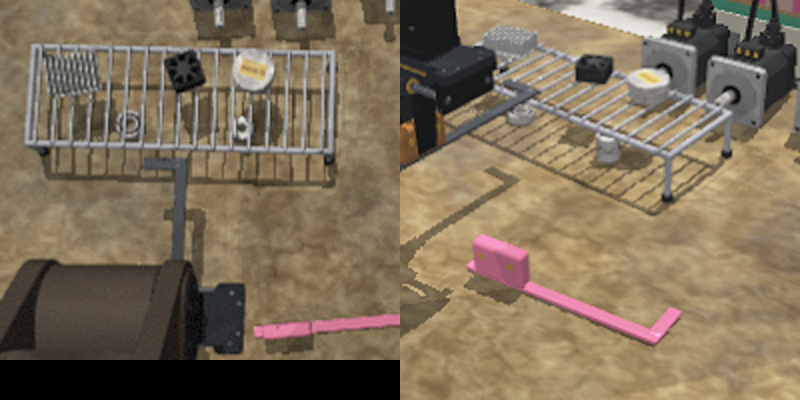

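The hook is held level with its arm pointing left. In the top view the outer corner is at ≈(273.5,169) and the arm tip at ≈(252,171). The bearing and coupling have not moved.

Run:
```python
from h import *
d=load('top1');g=d['color'].astype(int)
for n,u,v in[('corner',273.3,169.2),('tipfar',252.2,169),('tipnear',252.2,173.7)]:print(n,on(d,u,v,.0947).round(4))
hsv=cv2.cvtColor(d['color'],cv2.COLOR_RGB2HSV)
m=cv2.inRange(hsv,(85,20,40),(130,255,140))
for r in range(176,220,4):
  u=np.nonzero(m[r,255:285])[0]+255
  if len(u):print(r,u.min(),u.max(),on(d,(u.min()+u.max())/2,r,.0947).round(4))
print([dep(d,270,v).round(4) for v in(180,195,205)])
```

```text
corner [0.6062 0.0458 0.0947]
tipfar [0.6073 0.0954 0.0947]
tipnear [0.5962 0.0953 0.0947]
176 268 271 [0.5902 0.0546 0.0947]
180 268 271 [0.5808 0.0545 0.0947]
184 268 269 [0.5714 0.0568 0.0947]
188 267 271 [0.562  0.0556 0.0947]
192 267 271 [0.5527 0.0555 0.0947]
196 267 271 [0.5433 0.0554 0.0947]
200 269 271 [0.534  0.053  0.0947]
204 270 270 [0.5247 0.0529 0.0947]
208 267 270 [0.5154 0.0563 0.0947]
212 266 270 [0.5062 0.0574 0.0947]
216 266 270 [0.4969 0.0573 0.0947]
[array([0.5809, 0.0535, 0.094 ]), array([0.5454, 0.0528, 0.0962]), array([0.5221, 0.0525, 0.0969])]
```

servo_tool(
  linear=[
    [0, 0, -0.008],
    [0, 0, -0.012],
    [0, 0, -0.012],
    [0, 0, -0.012],
    [0, 0, -0.012],
    [0, 0, -0.012],
    [0, 0, -0.01],
    [0, 0, -0.006],
    [0, 0, -0.003],
    [0, 0, 0],
  ],
  dr=[
    [0, 0, 0],
    [0, 0, 0],
    [0, 0, 0],
    [0, 0, 0],
    [0, 0, 0],
    [0, 0, 0],
    [0, 0, 0],
    [0, 0, 0],
    [0, 0, 0],
    [0, 0, 0],
  ],
)

```text
clock: 9.2
tool_pos: [0.4287, 0.0581, 0.0134]
orientation: [[-0.999, 0.034, -0.0], [0.034, 0.999, 0.0], [0.0, 0.0, -1.0]]
force: [0.1, 0.4, -1.6]
width: 0.185
grip_force: 40.0
```

servo_tool(
  linear=[
    [0.005, 0, 0],
    [0.01, 0, 0],
    [0.013, 0, 0],
    [0.013, 0, 0],
    [0.013, 0, 0],
    [0.013, 0, 0],
    [0.013, 0, 0],
    [0.012, 0, 0],
    [0.008, 0, 0],
    [0.004, 0, 0],
  ],
  dr=[
    [0, 0, 0],
    [0, 0, 0],
    [0, 0, 0],
    [0, 0, 0],
    [0, 0, 0],
    [0, 0, 0],
    [0, 0, 0],
    [0, 0, 0],
    [0, 0, 0],
    [0, 0, 0],
  ],
)

```text
clock: 10.2
tool_pos: [0.5337, 0.0582, 0.0137]
orientation: [[-0.999, 0.034, 0.001], [0.034, 0.999, 0.0], [-0.001, 0.0, -1.0]]
force: [-0.4, -0.3, -0.8]
width: 0.187
grip_force: 40.0
```

Run:
```python
from h import *
a=grab('top','top2')['color'][100:190,190:350,::-1];b=grab('scene','scene2')['color'][110:230,220:400,::-1]
f=lambda i:cv2.resize(i,None,fx=4,fy=4,interpolation=cv2.INTER_CUBIC)
A=f(a);B=cv2.resize(b,(320,213));o=np.zeros((590,800,3),np.uint8);o[:360,:640]=A;o[365:578,:320]=B;cv2.imwrite('pics/c2.png',o)
```

```text
(no output)
```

View pics/c2.png

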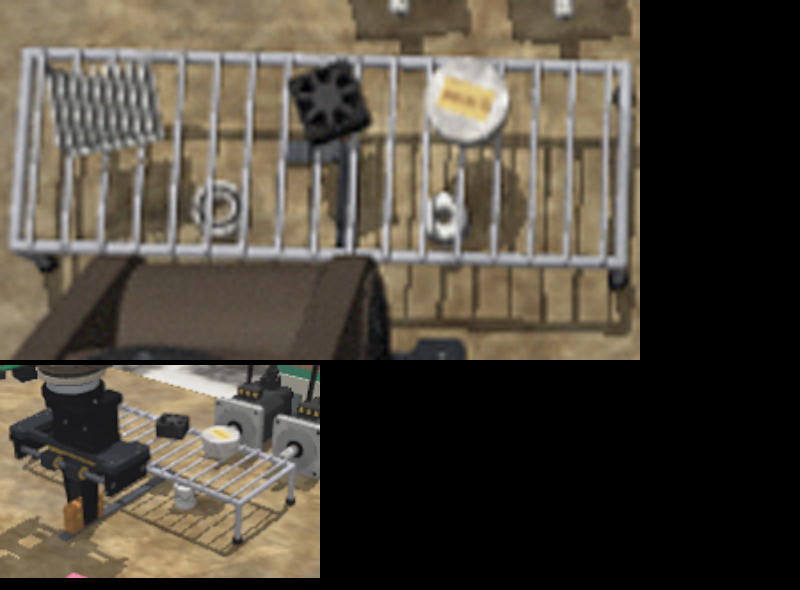

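The hook arm is under the rack, beyond the bearing and to its right: tip at ≈(262,139), near face at v≈141. The bearing is at (244,152). Next I shift left with a small turn so the arm pulls the bearing towards the strip, then drag.

servo_tool(
  linear=[
    [0.003, 0.002, 0],
    [0, 0.005, 0],
    [0, 0.005, 0],
    [0, 0.005, 0],
    [0, 0.005, 0],
    [0, 0.005, 0],
    [0, 0.005, 0],
    [0, 0.005, 0],
    [0, 0.003, 0],
    [0, 0, 0],
  ],
  dr=[
    [0, 0, 0.01],
    [0, 0, 0.01],
    [0, 0, 0.01],
    [0, 0, 0.01],
    [0, 0, 0.01],
    [0, 0, 0.01],
    [0, 0, 0.01],
    [0, 0, 0.01],
    [0, 0, 0],
    [0, 0, 0],
  ],
)

```text
clock: 11.3
tool_pos: [0.5358, 0.0986, 0.0136]
orientation: [[-0.999, -0.047, -0.0], [-0.047, 0.999, 0.0], [0.0, 0.0, -1.0]]
force: [-0.2, -0.5, -2.2]
width: 0.185
grip_force: 40.0
```

Run:
```python
from h import *
a=grab('top','top3')['color'][100:190,190:350,::-1]
cv2.imwrite('pics/c3.png',cv2.resize(a,None,fx=4,fy=4,interpolation=cv2.INTER_CUBIC))
```

```text
(no output)
```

View pics/c3.png

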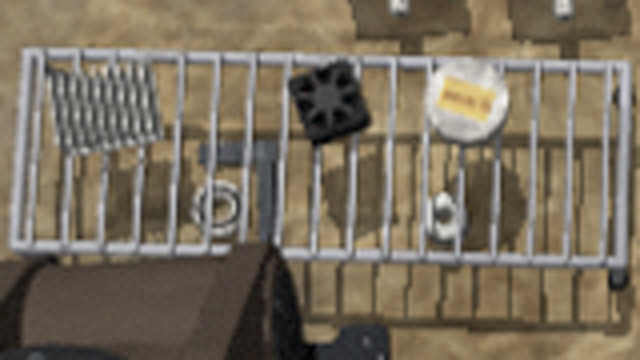

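The arm now spans behind the bearing: tip at crop x 198, bearing centre at 217, strip at 260. Dragging.

servo_tool(
  linear=[
    [-0.003, 0, -0.001],
    [-0.005, 0, 0],
    [-0.006, 0, 0],
    [-0.007, 0, 0],
    [-0.007, 0, 0],
    [-0.007, 0, 0],
    [-0.007, 0, 0],
    [-0.007, 0, 0],
    [-0.007, 0, 0],
    [-0.007, 0, 0],
  ],
  dr=[
    [0, 0, 0],
    [0, 0, 0],
    [0, 0, 0],
    [0, 0, 0],
    [0, 0, 0],
    [0, 0, 0],
    [0, 0, 0],
    [0, 0, 0],
    [0, 0, 0],
    [0, 0, 0],
  ],
)

```text
clock: 12.35
tool_pos: [0.4722, 0.0982, 0.0127]
orientation: [[-0.999, -0.046, 0.0], [-0.046, 0.999, 0.0], [-0.0, 0.0, -1.0]]
force: [0.5, 0.3, -1.6]
width: 0.187
grip_force: 40.0
```

servo_tool(
  linear=[
    [-0.007, 0, 0],
    [-0.007, 0, 0],
    [-0.007, 0, 0],
    [-0.007, 0, 0],
    [-0.007, 0, 0],
    [-0.007, 0, 0],
    [-0.007, 0, 0],
    [-0.006, 0, 0],
    [-0.004, 0, 0],
    [-0.002, 0, 0],
  ],
  dr=[
    [0, 0, 0],
    [0, 0, 0],
    [0, 0, 0],
    [0, 0, 0],
    [0, 0, 0],
    [0, 0, 0],
    [0, 0, 0],
    [0, 0, 0],
    [0, 0, 0],
    [0, 0, 0],
  ],
)

```text
clock: 13.35
tool_pos: [0.4115, 0.0982, 0.0127]
orientation: [[-0.999, -0.046, -0.0], [-0.046, 0.999, 0.0], [0.0, 0.0, -1.0]]
force: [1.0, 0.1, -1.4]
width: 0.186
grip_force: 40.0
```

Run:
```python
from h import *
a=grab('top','top4')['color'][100:260,180:360,::-1];b=grab('scene','scene4')['color'][100:300,180:400,::-1]
A=cv2.resize(a,(400,356));B=cv2.resize(b,(400,364));o=np.zeros((370,800,3),np.uint8);o[:356,:400]=A;o[:364,400:]=B;cv2.imwrite('pics/c4.png',o)
```

```text
(no output)
```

View pics/c4.png

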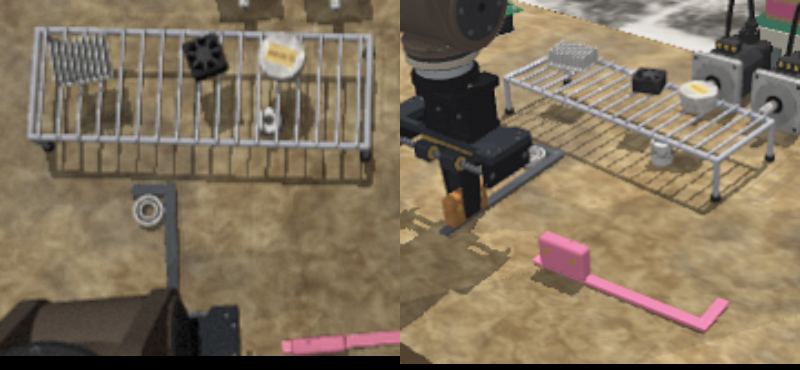

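The bearing is out in the open, at top ≈(246,195), and the coupling has not moved. Now I lower the hook, release it and retreat.

servo_tool(
  linear=[
    [0, 0, -0.0005],
    [0, 0, -0.0005],
    [0, 0, -0.0005],
    [0, 0, -0.0005],
    [0, 0, 0],
    [0, 0, 0],
    [0, 0, 0],
    [0, 0, 0],
    [0, 0, 0],
    [0, 0, 0],
  ],
  dr=[
    [0, 0, 0],
    [0, 0, 0],
    [0, 0, 0],
    [0, 0, 0],
    [0, 0, 0],
    [0, 0, 0],
    [0, 0, 0],
    [0, 0, 0],
    [0, 0, 0],
    [0, 0, 0],
  ],
)

```text
clock: 14.45
tool_pos: [0.4119, 0.0982, 0.0107]
orientation: [[-0.999, -0.046, 0.0], [-0.046, 0.999, 0.0], [-0.0, 0.0, -1.0]]
force: [0.5, -0.3, 4.7]
width: 0.191
grip_force: 40.0
```

servo_tool(
  linear=[
    [0, 0, 0],
    [0, 0, 0],
    [0, 0, 0],
    [0, 0, 0],
    [0, 0, 0],
    [0, 0, 0],
    [0, 0, 0],
    [0, 0, 0],
    [0, 0, 0],
    [0, 0, 0],
  ],
  dr=[
    [0, 0, 0],
    [0, 0, 0],
    [0, 0, 0],
    [0, 0, 0],
    [0, 0, 0],
    [0, 0, 0],
    [0, 0, 0],
    [0, 0, 0],
    [0, 0, 0],
    [0, 0, 0],
  ],
  hand=0.05,
)

```text
clock: 15.45
tool_pos: [0.4118, 0.0982, 0.0107]
orientation: [[-0.999, -0.046, -0.0], [-0.046, 0.999, 0.0], [-0.0, 0.0, -1.0]]
force: [0.2, 0.5, -0.0]
width: 0.526
grip_force: 0.0
```

servo_tool(
  linear=[
    [0, 0, 0.004],
    [0, 0, 0.01],
    [0, 0, 0.02],
    [0, 0, 0.02],
    [0, 0, 0.025],
    [0, 0, 0.025],
    [0, 0, 0.025],
    [0, 0, 0.025],
    [0, 0, 0.02],
    [0, 0, 0.01],
  ],
  dr=[
    [0, 0, 0],
    [0, 0, 0],
    [0, 0, 0],
    [0, 0, 0],
    [0, 0, 0],
    [0, 0, 0],
    [0, 0, 0],
    [0, 0, 0],
    [0, 0, 0],
    [0, 0, 0],
  ],
)

```text
clock: 16.45
tool_pos: [0.412, 0.0982, 0.1969]
orientation: [[-0.999, -0.046, 0.003], [-0.046, 0.999, 0.0], [-0.003, 0.0, -1.0]]
force: [0.1, -0.6, 0.3]
width: 0.524
grip_force: 0.0
```

Run:
```python
from h import *
d=grab('top','top5');a=d['color'][100:260,180:360,::-1];b=grab('scene','scene5')['color'][100:300,180:400,::-1]
A=cv2.resize(a,(400,356));B=cv2.resize(b,(400,364));o=np.zeros((370,800,3),np.uint8);o[:356,:400]=A;o[:364,400:]=B;cv2.imwrite('pics/c5.png',o)
print(on(d,180+147*.45,100+211*.45,.0055))
```

```text
[0.5570513 0.1303797 0.0055   ]
```

View pics/c5.png

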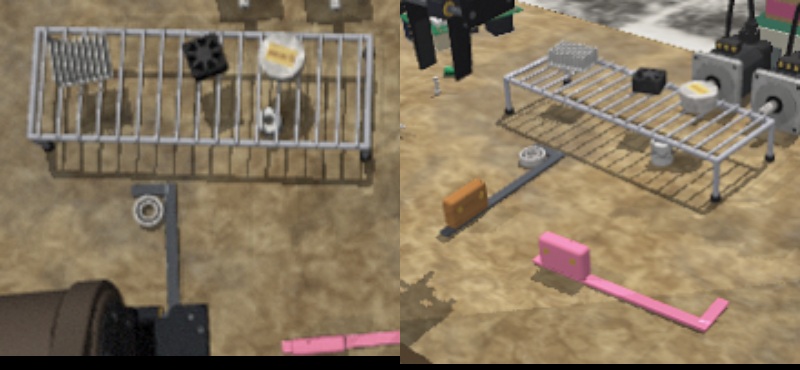

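The hook lies flat and released. The bearing is fully out, centred at x = 0.557 with the rack front at about 0.63, and the coupling has not moved.

```bash
python3 -c "
from workcell import env
print(env.job_done())"
```

```text
the job is handed in; nothing more can be done
None
```

The job is handed in: the bearing lies wholly in the open in front of the rack, the hook is flat on the counter and released, and the coupling was left where it stood; the clock read about 16.5 s of the 42 s allowed.

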